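# Draw the sharpening stone out from under the stack in the stock crate

### The arm

A 6-joint arm with a two-finger parallel gripper is mounted at the origin on a cart in front of the work surface, level with it; the furniture and walls round the work are solid. World frame = base frame: x ahead of the robot, y to its left, z up, the work surface at z = 0. Lengths are in m, angles in rad, forces in N, time in s.
With the tool pointing down it reaches from about 0.35 to 0.875 m from the base axis. Payload 4.2 kg.
Tool frame: the origin (TCP) lies midway between the tips of the shut fingers; the grasp point (between the pads) lies 19 mm behind it; z points along the fingers, x is the direction in which the jaws open and shut, and the axes are right-handed (so a half turn about z gives the same grasp; the last joint's range is limited). The gripper opens to 85 mm and grips with 20 to 120 N. Pads are 22 mm wide; open, the fingers measure 114 mm over their backs; the gripper's body (76 mm by 85 mm) begins 54 mm behind the grasp point. The pads swing forward as they close: fully open they stand 13 mm farther back than shut.
Start: joints at [1.597, 0.385, 0.008, 0, -1.194, -0.259], TCP at [0.144, 0.608, 0.231] pointing down, gripper open.
Joint ranges: [-3.14, 3.14], [-1.21, 2.06], [-1.07, 1.41], [-3.16, 2.05], [-2.99, -0.16], [-3.1, 3.1]. Speed limits (rad/s): [2.79, 2.79, 3.14, 3.14, 3.14, 3.14].

### API

Orientations are given as a unit quaternion [x, y, z, w].
In Python, from bench import bot, vision, job gives the robot as it stands.
- The arm moves only by the shell command python3 -m creep 'ROWS' [OPENING] [FORCE]. ROWS is JSON, a list of rows, each an object of numbers: "tx", "ty", "tz": the shift along the tool's x, y, z in mm; "twist": the turn about the tool's z in degrees. In form: [{"tx": .., "ty": .., "tz": .., "twist": ..}, ...]. A call has 1 to 10 rows; each row is the pose to reach, as a shift and turn from the pose measured when the call began, along the tool's axes at that moment; what a row does not reach only later rows make up. A row lasts 1/8 s, in which the tool goes at most 62.5 mm and 10.7 degrees, less where a joint would pass 70% of its speed; a pose out of reach is approached as far as the arm can. A call with a gripper value outside its range is refused whole. OPENING is the opening, from -1 (shut) to 1 (fully open), set as the call begins (- or left out, the last holds). The fingers move at their own pace and stop on an object; FORCE is the grip in N (left out, the last holds). Time passes only in rows, so rows that repeat a pose let the fingers close. It gives the time, the measured TCP pose, the force and the opening at its end, in the units of the state.
- bot.observe(): the state, without advancing time (a new reading comes with each control period).
- vision.read_camera(name): name is "scene" or "top" or "wrist"; returns a dict with "pixels" (420x560x3 uint8, blue, green, red), "fx", "fy", "cx", "cy" (pixels), "R" (3x3) and "t" (3): a world point X has camera coordinates R X + t. Camera axes: x right, y down, z forward; pixel columns grow to the right and rows downward; lengths in m; the calibration is good to about 2 mm. A picture is of the moment at which its call begins. There is no depth.
- job.close_job(): hands the job in, once; it reports no verdict.
The state is a dict: "clock": time; "q": joint angles; "dq": joint speeds; "effort": joint torques, N m; "ee_pos": TCP position; "orientation": TCP orientation; "ft_force": force on the tool from outside, world axes, zero at the start; "torque": the same for the moment, N m; "width": finger opening in m.
Only numpy, scipy, OpenCV 4.12 (cv2) and the standard library are available. Lean on these libraries where they do the work, as an engineer would, in place of code of your own. Each camera call takes 0.05 s, during which the arm holds its last target.

### The job

The white sharpening stone lies at the bottom of one bay of the two-bay wooden stock crate, under a tower of blocks, boxed in so that only the top of its front end can be touched. Draw it out along its channel under the crate's front bar, then lay it flat and lengthwise on the stone rest, pushed up against the stop at the rest's far end. The stone is brittle, so press and grip it gently; leave the towers of blocks in both bays standing and the wooden bar in the other bay where it is.

Things in the scene. Friction and masses are not known exactly. Their poses are not given: they have to be found in the camera images.
- stone: white sharpening stone, plain bar 40 x 172 x 22 mm, 0.30 to 0.50 kg; origin at the centre of its underside, long side along its own y, z up. It lies lengthwise in a channel of one bay of the crate (left or right), the wooden bar in the other. Stone on crate slides at little over a third of the friction of other surfaces. Brittle: over 90 N of finger force on it (both fingers added) is rough
- stone_nose (a point): top edge of the stone's front end (stone y = +86 mm, z = 22 mm), at first 37 to 53 mm in front of the front bar. No finger fits beside the stone in its channel, but it can be dragged by a fingertip pressed on its top (some 10 to 20 N; pressed too lightly it slips), in strokes of about 50 mm between front bar and apron end
- bar: dark wooden bar with well-rounded edges, 40 x 172 x 22 mm, in the channel of the other bay; origin and axes as for the stone. To be left alone
- crate: fixed two-bay wooden crate, 142 mm wide (y). Origin on the bench on its middle line; -x is its front, towards the robot. Bays centred on y = +33 and -33 mm, 59 mm wide, x = -30 to +98 mm, wall tops at z = 67 mm. Along each runs a channel 43 mm wide, floor at z = 5 mm, between ledges at z = 23.5 mm, on to which the blocks drop 4 mm when the stone (top at z = 27 mm) is gone
- slot (a point): middle of the crate's front bar (crate x = -38 to -30 mm, z = 31 to 67 mm, full width), at the height of its lower edge. It keeps the blocks back; the channels pass beneath it
- apron (a point): middle of the front edge of the crate's apron, at bench height (crate x = -120 mm): the channels run on from the front bar to here, between cheeks 26 mm high. Beyond is the bench (z = 0 to 3 mm, there are thin mats), where the stone's sides are free
- rest: fixed stone rest: board 200 x 58 mm, 8 mm thick, origin on the bench under its centre, x along its length away from the robot, z up. A stone against the stop has its centre at x = +4 mm, y = 0
- stop (a point): foot of the stop's face (rest x = +90 mm, z = 8 mm): a batten across the far end of the rest, 10 mm thick, its top at z = 19 mm
- low_l: reddish-brown wooden block 30 x 56 x 22 mm, lowest of the tower of three just behind the front bar in the left bay (crate y = +33 mm); it lies across the channel on the stone or bar, and slides with it as far as the front bar; origin at the centre of its underside, y along the 56 mm, z up
- mid_l: a like block 30 x 56 x 22 mm, second of that tower in the left bay (crate y = +33 mm); origin and axes alike
- top_l: pale grooved block 22 x 36 x 15 mm, top of that tower in the left bay (crate y = +33 mm), its top 87 mm above the bench; origin and axes alike
- back_l: reddish-brown block 30 x 56 x 22 mm lying singly across the channel at the back of the left bay (crate y = +33 mm); it rides forward with the stone till it meets the tower; origin and axes alike
- low_r: reddish-brown wooden block 30 x 56 x 22 mm, lowest of the tower of three just behind the front bar in the right bay (crate y = -33 mm); it lies across the channel on the stone or bar, and slides with it as far as the front bar; origin at the centre of its underside, y along the 56 mm, z up
- mid_r: a like block 30 x 56 x 22 mm, second of that tower in the right bay (crate y = -33 mm); origin and axes alike
- top_r: pale grooved block 22 x 36 x 15 mm, top of that tower in the right bay (crate y = -33 mm), its top 87 mm above the bench; origin and axes alike
- back_r: reddish-brown block 30 x 56 x 22 mm lying singly across the channel at the back of the right bay (crate y = -33 mm); it rides forward with the stone till it meets the tower; origin and axes alike

How it is judged:
On the way:
1. the stone is drawn out under the front bar: its centre is beyond the apron's edge (more than 130 mm in front of the crate's origin), while both towers stand (x of stone in the frame of crate below -0.13 m and angle between each of low_l, mid_l, top_l, low_r, mid_r, top_r, back_l, back_r's own z axis and vertical below 0.2 rad and z of each of top_l, top_r in the frame of crate above 0.058 m), for 0.2 s.
At the end, for the whole second after the job is handed in: the stone lies still and flat on the rest, parallel within 0.1 rad, centred across it within 11 mm, its far end within 7 mm of the stop; both towers stand in the crate, every piece level within 0.2 rad, the towers three high; the wooden bar within 15 mm of its start (x of stone in the frame of rest between -0.003 and 0.009 m and y of stone in the frame of rest between -0.011 and 0.011 m and z of stone in the frame of rest between 0.004 and 0.011 m and angle between the y axis of stone and the x axis of rest, either way round below 0.1 rad and angle between stone's own z axis and vertical below 0.06 rad and angle between each of low_l, mid_l, top_l, low_r, mid_r, top_r, back_l, back_r's own z axis and vertical below 0.2 rad and z of each of top_l, top_r in the frame of crate above 0.058 m and linear speed of stone below 0.02 m/s and distance of bar from where it was at the start of the episode below 0.015 m); the robot touches nothing.
It fails at once if the blocks are upset: one tips by more than 0.5 rad or is moved by more than 40 mm (a back block 70 mm) (angle between any of low_l, mid_l, top_l, low_r, mid_r, top_r, back_l, back_r's own z axis and vertical above 0.5 rad or distance of any of low_l, mid_l, top_l, low_r, mid_r, top_r from where it was at the start of the episode above 0.04 m or distance of any of back_l, back_r from where it was at the start of the episode above 0.07 m).
It fails at once if the wooden bar is drawn out by more than 40 mm (distance of bar from where it was at the start of the episode above 0.04 m).
It fails at once if the stone is pressed or squeezed roughly: more than 90 N of finger force on it in all (contact force between the fingers and stone above 90 N).
It also fails if it takes over 69 s, if anything falls off the work surface, if the arm or the gripper's body presses on something with over 40 N, if the wrist force passes 120 N, or if a joint passes its speed limit or range.

## Working session

There is one attempt and no reset: what is moved stays moved. The work goes in short steps, Python scripts to look and compute and a shell command to move; the robot and the scene stay as the last step left them, time stands still between calls to the robot, and variables do not carry over. Pictures are saved under pics/ and viewed, and the job is handed in when it is done.

```bash
ls; mkdir -p pics; cat > h.py <<'E'
import numpy as np, cv2
from bench import bot, vision, job
def snap(name,f):
    c=vision.read_camera(name); cv2.imwrite('pics/'+f,c['pixels']); return c
def ray(c,u,v,z):
    R=np.array(c['R']);t=np.array(c['t']); o=-R.T@t
    d=R.T@np.array([(u-c['cx'])/c['fx'],(v-c['cy'])/c['fy'],1]); return o+d*(z-o[2])/d[2]
def proj(c,X):
    p=np.array(c['R'])@np.array(X)+np.array(c['t']); return [c['fx']*p[0]/p[2]+c['cx'],c['fy']*p[1]/p[2]+c['cy']]
E
python3 - <<'E'
from h import *
for n in ['scene','top','wrist']:
    c=snap(n,n+'0.png'); R=np.array(c['R']); print(n,c['fx'],c['cx'],c['cy'],-R.T@np.array(c['t'])); print(R.round(3).tolist())
s=bot.observe(); print(s)
E
```

```text
pics
scene 543.5777895996033 282.95807993420647 196.7530233898545 [ 0.02731544 -0.15799295  0.6001732 ]
[[0.694, -0.72, -0.015], [-0.419, -0.387, -0.821], [0.586, 0.576, -0.57]]
top 530.8558351958517 276.05758609998975 214.32163178127013 [0.39917834 0.35762711 0.88956817]
[[-0.068, -0.998, -0.005], [-0.971, 0.067, -0.229], [0.229, -0.011, -0.973]]
wrist 327.1518851178015 276.05712202508863 211.91738410216607 [0.22534701 0.58953035 0.37276539]
[[-0.231, -0.973, 0.001], [-0.92, 0.219, 0.324], [-0.315, 0.074, -0.946]]
{'clock': 0.15, 'q': array([ 1.59656089e+00,  3.85353752e-01,  6.98339004e-03, -3.10834870e-04,
       -1.19401334e+00, -2.58606069e-01]), 'dq': array([ 0.0003317 , -0.00282011,  0.00543198,  0.00144372,  0.00066414,
        0.00099165]), 'effort': array([-4.09778313e-04, -3.92675793e+01,  1.88582557e+01,  4.18864176e+00,
       -3.40997387e-03,  3.65199583e-06]), 'ee_pos': array([0.14410569, 0.60772694, 0.23051188]), 'orientation': array([-6.20138986e-01,  7.84491547e-01, -5.48436785e-04, -5.91629029e-04]), 'ft_force': array([-0.22705658, -0.70362844,  0.22150057]), 'torque': array([ 0.04350666, -0.00879295, -0.04142019]), 'width': 0.085347971241223}
```

View pics/top0.png

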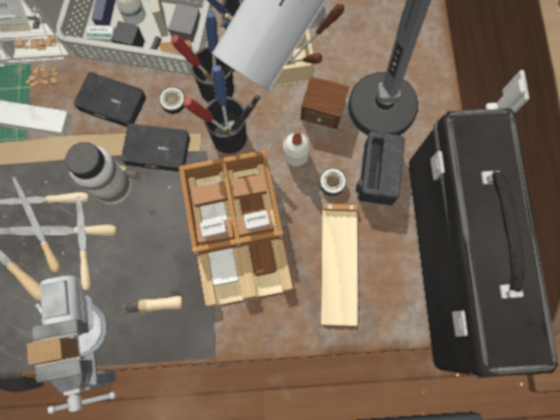

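View pics/scene0.png

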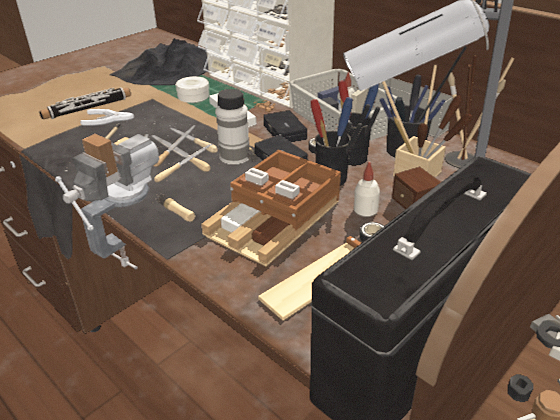

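View pics/wrist0.png

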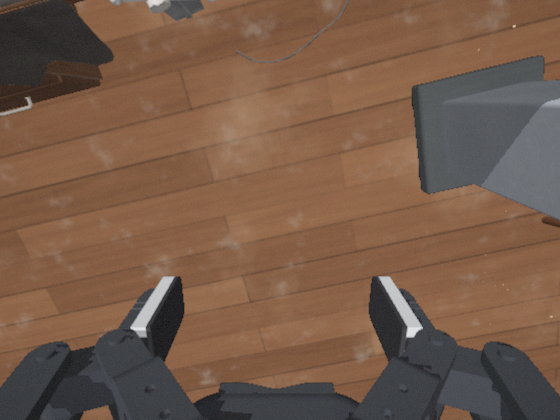

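The top view shows the stone as a white patch around (222,266) in the left bay, with the dark bar at (262,257). The rest runs along x≈340, rows 207–326, with its stop near row 209. I'll enlarge this area to measure.

```bash
python3 - <<'E'
import cv2
i=cv2.imread('pics/top0.png')[140:335,170:370]; cv2.imwrite('pics/topz.png',cv2.resize(i,None,fx=3,fy=3,interpolation=cv2.INTER_CUBIC)[:,:800])
i=cv2.imread('pics/scene0.png')[140:320,190:390]; cv2.imwrite('pics/scz.png',cv2.resize(i,None,fx=3.3,fy=3.3,interpolation=cv2.INTER_CUBIC))
E
```

```text
(no output)
```

View pics/topz.png

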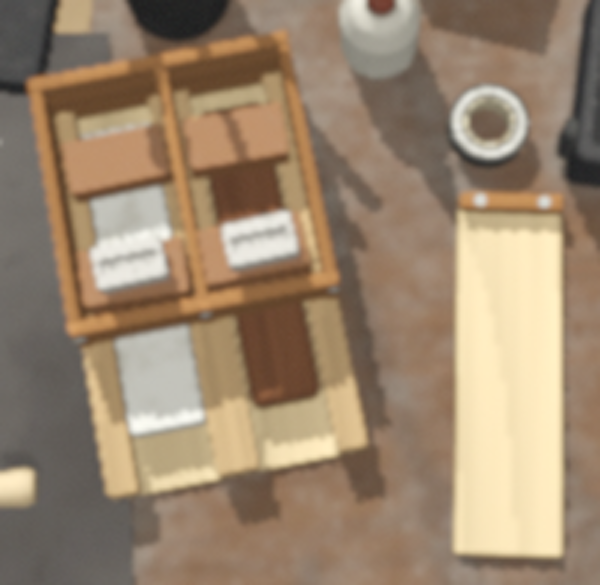

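View pics/scz.png

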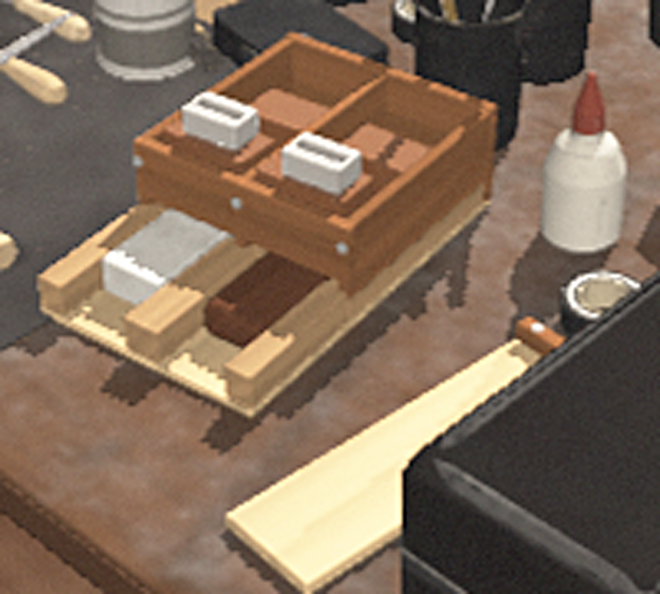

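```bash
python3 - <<'E'
from h import *
c=vision.read_camera('top')
def P(u,v,z): return ray(c,170+u/3-.33,140+v/3-.33,z)
W=[P(30,80,.067),P(285,35,.067),P(337,283,.067),P(70,333,.067)]
for n,p in zip(['bl','br','fr','fl'],W): print(n,p.round(4))
print([np.linalg.norm(W[i][:2]-W[(i+1)%4][:2]).round(4) for i in range(4)])
for n,a in dict(apL=(105,490,.026),apR=(368,443,.026),nL=(128,421,.027),nR=(202,408,.027),sL=(117,337,.027),sR=(190,325,.027),apBL=(108,497,0.0),apBR=(368,450,0.0)).items(): print(n,P(*a).round(4))
for n,a in dict(stL=(457,210,.008),stR=(563,210,.008),fL=(455,552,.008),fR=(563,556,.008),stTopL=(460,192,.019),stTopR=(563,194,.019)).items(): print(n,P(*a).round(4))
s=vision.read_camera('scene')
def S(u,v,z): return ray(s,190+u/3.3-.35,140+v/3.3-.35,z)
for n,a in dict(nL=(105,255,.027),nR=(150,275,.027),fr=(342,262,.067),fl=(135,140,.067),apR=(245,392,.026)).items(): print('S',n,S(*a).round(4))
for n,a in dict(fL=(227,518,.008),fR=(308,588,.008),stTopL=(525,318,.019)).items(): print('S',n,S(*a).round(4))
E
```

```text
bl [0.6837 0.4996 0.067 ]
br [0.6999 0.3599 0.067 ]
fr [0.5604 0.3413 0.067 ]
fl [0.5434 0.4823 0.067 ]
[np.float64(0.1406), np.float64(0.1408), np.float64(0.1421), np.float64(0.1414)]
apL [0.4641 0.4725 0.026 ]
apR [0.4795 0.3299 0.026 ]
nL [0.5001 0.4586 0.027 ]
nR [0.5044 0.4183 0.027 ]
sL [0.5464 0.4628 0.027 ]
sR [0.5503 0.4225 0.027 ]
apBL [0.4621 0.4745 0.    ]
apBR [0.4781 0.3294 0.    ]
stL [0.6095 0.2689 0.008 ]
stR [0.6054 0.2087 0.008 ]
fL [0.4194 0.2867 0.008 ]
fR [0.4133 0.2285 0.008 ]
stTopL [0.6172 0.2674 0.019 ]
stTopR [0.612  0.2096 0.019 ]
S nL [0.4979 0.4571 0.027 ]
S nR [0.5025 0.4264 0.027 ]
S fr [0.5407 0.324  0.067 ]
S fl [0.5445 0.4814 0.067 ]
S apR [0.4724 0.3245 0.026 ]
S fL [0.4198 0.2835 0.008 ]
S fR [0.4145 0.2269 0.008 ]
S stTopL [0.616 0.266 0.019]
```

```bash
python3 - <<'E'
from h import *
from scipy.optimize import least_squares
T=vision.read_camera('top');S=vision.read_camera('scene')
def tri(a,b):
    f=lambda X: np.r_[np.array(proj(T,X))-a,np.array(proj(S,X))-b]
    r=least_squares(f,[.5,.3,.1]); return r.x.round(3),np.abs(r.fun).max().round(1)
print('box fl',tri((436,373),(314,284)))
print('box bl',tri((447,113),(487,158)))
print('handle ends',tri((487,177),(475,191)),tri((512,292),(407,248)))
print('shade lower end',tri((258,86),(355,80)),'shade',tri((225,52),(347,60)))
print('bottle top',tri((80,155),(232,95)))
print('vise',tri((52,350),(98,140)))
E
```

```text
box fl (array([0.358, 0.142, 0.167]), np.float64(13.3))
box bl (array([0.693, 0.099, 0.203]), np.float64(3.5))
handle ends (array([0.592, 0.065, 0.214]), np.float64(2.3)) (array([0.438, 0.062, 0.22 ]), np.float64(0.9))
shade lower end (array([0.732, 0.362, 0.235]), np.float64(1.1)) shade (array([0.774, 0.405, 0.25 ]), np.float64(2.5))
bottle top (array([0.687, 0.634, 0.142]), np.float64(1.2))
vise (array([0.406, 0.669, 0.139]), np.float64(0.3))
```

```bash
python3 - <<'E'
from h import *
s=bot.observe(); import math
from scipy.spatial.transform import Rotation as Ro
R=Ro.from_quat(s['orientation']).as_matrix(); p=s['ee_pos']
O=np.array([.590,.4165,0]);a=.124
ex=np.array([math.cos(a),math.sin(a),0]);ey=np.array([-math.sin(a),math.cos(a),0])
tgt=O+ex*-.060+ey*.033; tgt[2]=.13
print(tgt,(R.T@(tgt-p)*1000).round(1))
E
```

```text
[0.52637917 0.44182567 0.13      ] [  73.4 -410.3  101.1]
```

```bash
python3 -m creep '[{"tx":9,"ty":-51,"tz":6,"twist":-2.6},{"tx":18,"ty":-103,"tz":12,"twist":-5},{"tx":28,"ty":-154,"tz":20,"twist":-8},{"tx":37,"ty":-205,"tz":28,"twist":-10},{"tx":46,"ty":-257,"tz":36,"twist":-13},{"tx":55,"ty":-308,"tz":44,"twist":-15.5},{"tx":64,"ty":-360,"tz":52,"twist":-18},{"tx":73,"ty":-408,"tz":60,"twist":-20.5},{"tx":73.4,"ty":-410.3,"tz":60,"twist":-20.5},{"tx":73.4,"ty":-410.3,"tz":60,"twist":-20.5}]' -1 30
cat >> h.py <<'E'
import math
from scipy.spatial.transform import Rotation as Ro
O=np.array([.590,.4165,0]);A=.124
ex=np.array([math.cos(A),math.sin(A),0]);ey=np.array([-math.sin(A),math.cos(A),0])
def cr(p): d=np.array(p)-O; return np.array([d@ex,d@ey,p[2]]).round(4)
def st():
    s=bot.observe(); R=Ro.from_quat(s['orientation']).as_matrix(); 
    print('t',round(s['clock'],2),'pos',s['ee_pos'].round(4),'crate',cr(s['ee_pos']),'F',s['ft_force'].round(1),'w',round(s['width'],4),'yawx',round(math.degrees(math.atan2(R[1,0],R[0,0])),2),'q',s['q'].round(2)); return s,R
def rel(tgt):
    s,R=st(); print('tool shift',(R.T@(np.array(tgt)-s['ee_pos'])*1000).round(1))
E
python3 - <<'E'
from h import *
rel(O+ex*-.060+ey*.033+[0,0,.034])
c=snap('scene','s1.png'); snap('wrist','w1.png')
E
```

```text
clock: 1.6
ee_pos: [0.5264, 0.4418, 0.1709]
orientation: [0.75, -0.662, 0.0, 0.0]
ft_force: [-0.5, -0.1, 0.1]
width: 0.0002
t 1.6 pos [0.5264 0.4418 0.1709] crate [-0.06    0.0329  0.1709] F [-0.5 -0.1  0.1] w 0.0002 yawx -82.89 q [ 0.93  0.53  0.09  0.   -1.13  0.76]
tool shift [ -0.2  -0.  136.9]
```

View pics/s1.png

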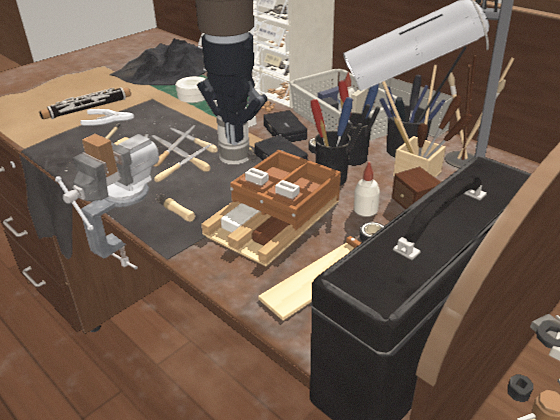

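View pics/w1.png

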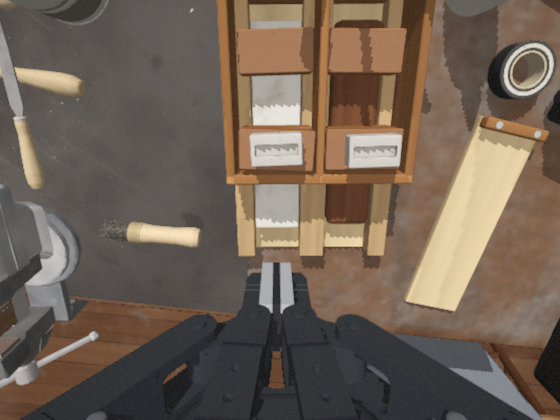

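```bash
python3 - <<'E'
from h import *
c=vision.read_camera('wrist')
for n,u,v,z in [('nL',255,228,.027),('nR',298,228,.027),('stL',482,120,.019),('stR',545,138,.019),('fL',407,303,.008),('fR',457,311,.008),('barfl',228,180,.067),('barfr',411,180,.067)]:
    p=ray(c,u,v,z); print(n,p.round(4),cr(p))
E
python3 -m creep '[{"tx":0,"ty":0,"tz":45,"twist":0},{"tx":0,"ty":0,"tz":90,"twist":0},{"tx":0,"ty":0,"tz":120,"twist":0},{"tx":0,"ty":0,"tz":135,"twist":0},{"tx":0,"ty":0,"tz":137,"twist":0}]'
```

```text
nL [0.4927 0.4597 0.027 ] [-0.0913  0.0549  0.027 ]
nR [0.4978 0.4194 0.027 ] [-0.0912  0.0143  0.027 ]
stL [0.6146 0.2748 0.019 ] [ 0.0069 -0.1437  0.019 ]
stR [0.6068 0.2145 0.019 ] [-0.0083 -0.2025  0.019 ]
fL [0.4184 0.2861 0.008 ] [-0.1864 -0.1081  0.008 ]
fR [0.4153 0.2289 0.008 ] [-0.1965 -0.1645  0.008 ]
barfl [0.5458 0.4837 0.067 ] [-0.0356  0.0722  0.067 ]
barfr [0.5636 0.3436 0.067 ] [-0.0352 -0.0691  0.067 ]
clock: 2.38
ee_pos: [0.525, 0.4432, 0.0344]
orientation: [0.751, -0.661, 0.0, 0.0]
ft_force: [0.5, 0.4, 0.4]
width: -0.0001
```

```bash
python3 -m creep '[{"tz":4},{"tz":7}]'; python3 -c "
from h import *
st()"
```

```text
t 2.38 pos [0.525  0.4432 0.0344] crate [-0.0612  0.0346  0.0344] F [0.5 0.4 0.4] w -0.0001 yawx -82.69 q [ 0.94  0.66 -0.04  0.   -0.86  0.76]validation failed for argument at $[0]...
```

```bash
python3 -m creep '[{"tx":0,"ty":0,"tz":4,"twist":0},{"tx":0,"ty":0,"tz":7,"twist":0},{"tx":0,"ty":0,"tz":8,"twist":0}]'; python3 -c "
from h import *
st()"
```

```text
clock: 2.75
ee_pos: [0.5252, 0.4435, 0.0274]
orientation: [0.751, -0.66, 0.0, -0.0]
ft_force: [-2.4, -0.6, 4.3]
width: 0.0001
t 2.75 pos [0.5252 0.4435 0.0274] crate [-0.061   0.0348  0.0274] F [-2.4 -0.6  4.3] w 0.0001 yawx -82.68 q [ 0.94  0.67 -0.05  0.   -0.85  0.76]
```

```bash
python3 -m creep '[{"tx":0,"ty":0,"tz":2,"twist":0},{"tx":0,"ty":0,"tz":3,"twist":0}]'
```

```text
clock: 3.0
ee_pos: [0.5261, 0.4443, 0.0273]
orientation: [0.751, -0.66, 0.001, -0.002]
ft_force: [-2.9, -1.7, 11.2]
width: 0.0
```

```bash
python3 -m creep '[{"tx":0,"ty":3,"tz":4,"twist":0},{"tx":0,"ty":9,"tz":4.2,"twist":0},{"tx":1,"ty":16,"tz":4.2,"twist":0},{"tx":1,"ty":23,"tz":4.2,"twist":0},{"tx":1,"ty":30,"tz":4.2,"twist":0},{"tx":1,"ty":37,"tz":4.2,"twist":0},{"tx":1,"ty":44,"tz":4.2,"twist":0},{"tx":1,"ty":50,"tz":4.2,"twist":0},{"tx":1,"ty":55,"tz":4.2,"twist":0}]'; python3 -c "
from h import *
st();snap('top','t2.png');c=snap('wrist','w2.png');snap('scene','s2.png')"
```

```text
clock: 4.12
ee_pos: [0.4753, 0.4394, 0.0273]
orientation: [0.752, -0.659, 0.001, -0.008]
ft_force: [3.7, -0.1, 9.4]
width: 0.0001
t 4.12 pos [0.4753 0.4394 0.0273] crate [-0.111   0.0369  0.0273] F [ 3.7 -0.1  9.4] w 0.0001 yawx -82.5 q [ 1.    0.61 -0.18  0.01 -0.77  0.7 ]
```

View pics/w2.png

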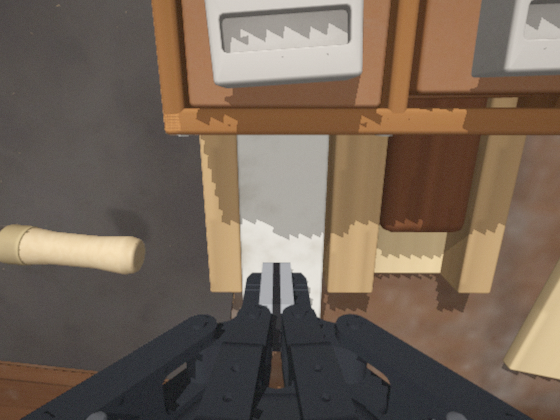

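View pics/s2.png

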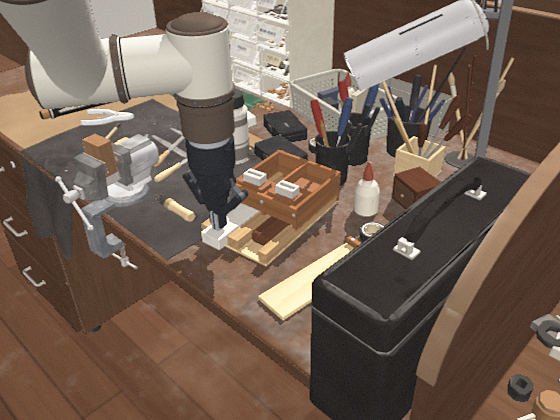

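Stroke 1 worked: the stone's nose is now past the apron end at about (280,290), and the tower is standing. I'll lift, go back and repeat.

```bash
python3 -m creep '[{"tx":1,"ty":0,"tz":-8,"twist":0},{"tx":2,"ty":-10,"tz":-10,"twist":0},{"tx":3,"ty":-35,"tz":-10,"twist":0},{"tx":3.5,"ty":-50,"tz":-10,"twist":0},{"tx":3.5,"ty":-50,"tz":-7,"twist":0},{"tx":3.5,"ty":-50,"tz":-4,"twist":0}]'; python3 -c "
from h import *
st()"
```

```text
clock: 5.03
ee_pos: [0.524, 0.4418, 0.031]
orientation: [0.752, -0.66, 0.001, -0.006]
ft_force: [0.1, -0.5, -0.1]
width: -0.0
t 5.03 pos [0.524  0.4418 0.031 ] crate [-0.0624  0.0333  0.031 ] F [ 0.1 -0.5 -0.1] w -0.0 yawx -82.52 q [ 0.94  0.66 -0.06  0.   -0.84  0.76]
```

```bash
python3 -m creep '[{"tx":0,"ty":-2,"tz":5,"twist":0},{"tx":0,"ty":-1,"tz":8,"twist":0},{"tx":0,"ty":5,"tz":8,"twist":0},{"tx":0,"ty":12,"tz":8,"twist":0},{"tx":0,"ty":19,"tz":8,"twist":0},{"tx":0,"ty":27,"tz":8,"twist":0},{"tx":0,"ty":35,"tz":8,"twist":0},{"tx":0,"ty":43,"tz":8,"twist":0},{"tx":0,"ty":50,"tz":8,"twist":0},{"tx":0,"ty":56,"tz":8,"twist":0}]'; python3 -c "
from h import *
st();snap('top','t3.png');c=snap('wrist','w3.png');snap('scene','s3.png')"
```

```text
clock: 6.28
ee_pos: [0.472, 0.4376, 0.0273]
orientation: [0.753, -0.658, 0.002, -0.012]
ft_force: [4.8, -2.3, 13.5]
width: -0.0001
t 6.28 pos [0.472  0.4376 0.0273] crate [-0.1145  0.0355  0.0273] F [ 4.8 -2.3 13.5] w -0.0001 yawx -82.33 q [ 1.    0.6  -0.2   0.01 -0.75  0.69]
```

View pics/w3.png

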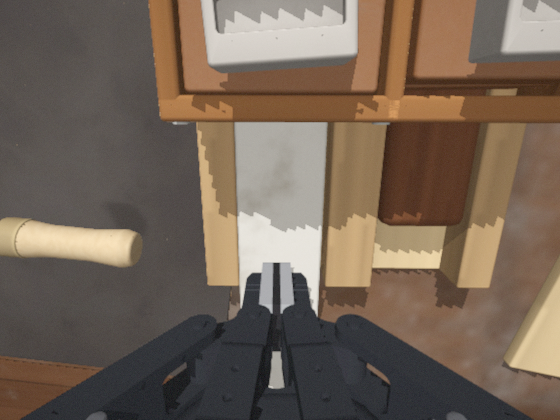

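View pics/s3.png

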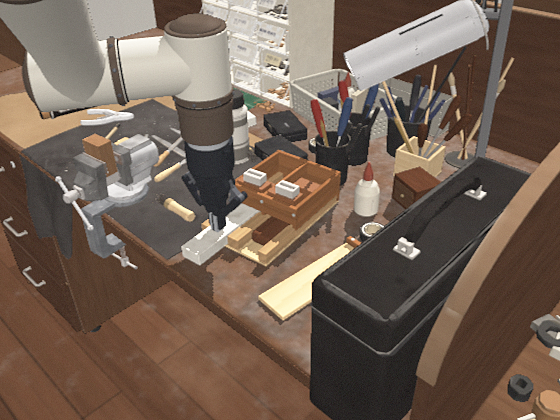

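Stroke 2 is done: the nose is at about (185,252) in the scene view and the tower is still level. Now the third stroke.

```bash
python3 -m creep '[{"tx":1,"ty":0,"tz":-8,"twist":0},{"tx":2,"ty":-10,"tz":-10,"twist":0},{"tx":2,"ty":-35,"tz":-10,"twist":0},{"tx":2,"ty":-52,"tz":-10,"twist":0},{"tx":2,"ty":-52,"tz":-7,"twist":0},{"tx":2,"ty":-52,"tz":-4,"twist":0}]'; python3 -c "
from h import *
st()"
```

```text
clock: 7.18
ee_pos: [0.5223, 0.4417, 0.0311]
orientation: [0.753, -0.658, 0.001, -0.01]
ft_force: [-0.5, -0.6, -0.2]
width: -0.0001
t 7.17 pos [0.5223 0.4417 0.0311] crate [-0.0641  0.0334  0.0311] F [-0.5 -0.6 -0.2] w -0.0001 yawx -82.35 q [ 0.94  0.65 -0.08  0.01 -0.82  0.76]
```

```bash
python3 -m creep '[{"tx":0,"ty":-2,"tz":5,"twist":0},{"tx":0,"ty":-1,"tz":8,"twist":0},{"tx":0,"ty":5,"tz":8,"twist":0},{"tx":0,"ty":12,"tz":8,"twist":0},{"tx":0,"ty":19,"tz":8,"twist":0},{"tx":0,"ty":27,"tz":8,"twist":0},{"tx":0,"ty":35,"tz":8,"twist":0},{"tx":0,"ty":43,"tz":8,"twist":0},{"tx":0,"ty":50,"tz":8,"twist":0},{"tx":0,"ty":55,"tz":8,"twist":0}]'; python3 -c "
from h import *
st();snap('top','t4.png');c=snap('wrist','w4.png');snap('scene','s4.png')"
```

```text
clock: 8.43
ee_pos: [0.4712, 0.4372, 0.0274]
orientation: [0.754, -0.657, 0.002, -0.016]
ft_force: [4.1, -3.7, 15.4]
width: -0.0
t 8.43 pos [0.4712 0.4372 0.0274] crate [-0.1153  0.0353  0.0274] F [ 4.1 -3.7 15.4] w -0.0 yawx -82.16 q [ 1.    0.6  -0.2   0.01 -0.74  0.69]
```

View pics/w4.png

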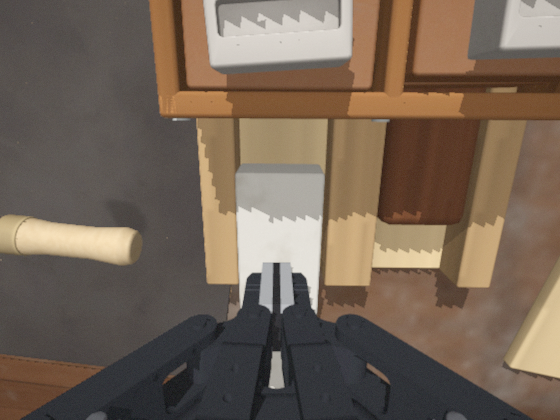

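View pics/s4.png

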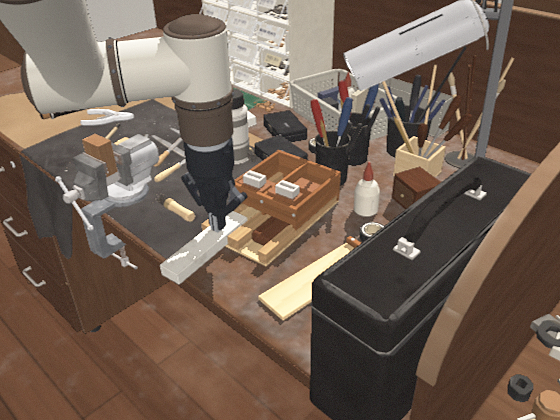

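```bash
python3 - <<'E'
from h import *
c=vision.read_camera('wrist');T=vision.read_camera('top')
for u,v in[(238,166),(323,166)]: print(cr(ray(c,u,v,.027)))
for n,u,v in [('bar l',164,117)]: print(n,cr(ray(c,u,v,.067)))
for u in (150,300): print('edge',ray(T,u,362 if u==150 else 356,0))
E
```

```text
[-0.0604  0.054   0.027 ]
[-0.0598  0.0162  0.027 ]
bar l [-0.0388  0.0713  0.067 ]
edge [0.37776988 0.56771193 0.        ]
edge [0.37077564 0.32495645 0.        ]
```

View pics/t4.png

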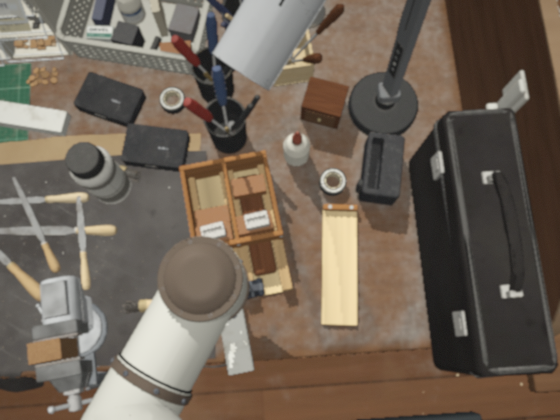

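```bash
python3 -m creep '[{"tx":0,"ty":0,"tz":-15,"twist":0},{"tx":0,"ty":0,"tz":-40,"twist":0},{"tx":0,"ty":20,"tz":-45,"twist":-0.5},{"tx":0,"ty":33,"tz":-45,"twist":-0.5},{"tx":0,"ty":33,"tz":-45,"twist":-0.5},{"tx":0,"ty":33,"tz":-45,"twist":-0.5}]' 1 30; python3 -c "
from h import *
rel(O+ex*-.150+ey*.035+[0,0,.005]);s,R=st();print(R[:,2])
c=snap('wrist','w5.png');snap('scene','s5.png')"
```

```text
clock: 9.43
ee_pos: [0.4369, 0.4318, 0.0711]
orientation: [0.757, -0.654, 0.002, -0.015]
ft_force: [-0.1, 0.9, 0.3]
width: 0.0852
t 9.43 pos [0.4369 0.4318 0.0711] crate [-0.15    0.0341  0.0711] F [-0.1  0.9  0.3] w 0.0852 yawx -81.65 q [ 1.05  0.51 -0.24  0.01 -0.79  0.66]
tool shift [ 0.2  1.6 66.1]
t 9.43 pos [0.4369 0.4318 0.0711] crate [-0.15    0.0341  0.0711] F [-0.1  0.9  0.3] w 0.0852 yawx -81.65 q [ 1.05  0.51 -0.24  0.01 -0.79  0.66]
[ 0.0228614   0.0191739  -0.99955476]
```

View pics/w5.png

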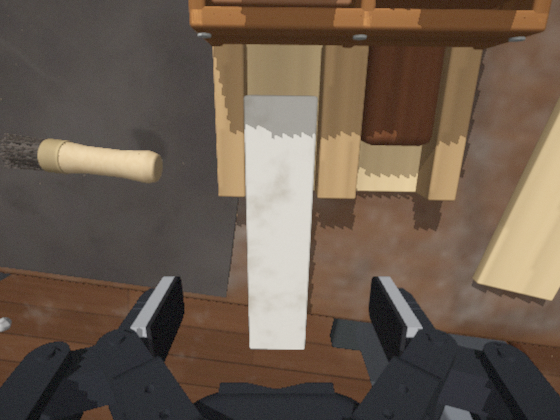

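View pics/s5.png

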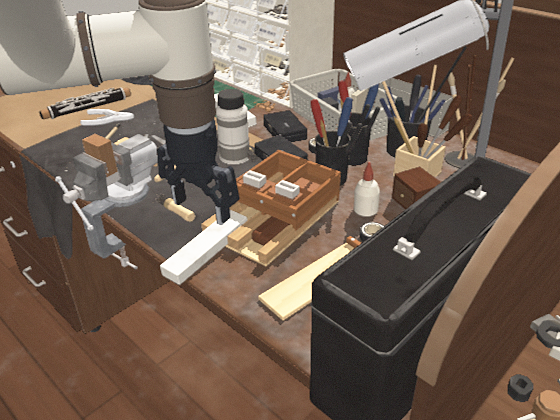

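```bash
python3 - <<'E'
from h import *
c=vision.read_camera('wrist')
print([cr(ray(c,u,v,z)) for u,v,z in[(246,97,.027),(317,97,.027),(249,348,.024),(305,348,.024)]])
rel(O+ex*-.148+ey*.035+[0,0,.005])
E
```

```text
[array([-0.0638,  0.0541,  0.027 ]), array([-0.063 ,  0.0155,  0.027 ]), array([-0.2313,  0.0533,  0.024 ]), array([-0.2299,  0.0138,  0.024 ])]
t 9.57 pos [0.4372 0.4317 0.071 ] crate [-0.1498  0.034   0.071 ] F [ 0.1 -0.2 -0.7] w 0.0852 yawx -81.69 q [ 1.05  0.51 -0.24  0.01 -0.79  0.66]
tool shift [ 0.1 -0.1 66. ]
```

```bash
python3 -m creep '[{"tx":0,"ty":0,"tz":25,"twist":1.2},{"tx":0,"ty":0,"tz":45,"twist":1.2},{"tx":0,"ty":0,"tz":58,"twist":1.2},{"tx":0,"ty":0,"tz":66,"twist":1.2},{"tx":0,"ty":0,"tz":66,"twist":1.2}]'; python3 -c "
from h import *
st()"
```

```text
clock: 10.2
ee_pos: [0.4387, 0.4329, 0.0047]
orientation: [0.749, -0.662, 0.002, -0.014]
ft_force: [0.5, -0.2, 0.1]
width: 0.0856
t 10.2 pos [0.4387 0.4329 0.0047] crate [-0.1481  0.035   0.0047] F [ 0.5 -0.2  0.1] w 0.0856 yawx -82.89 q [ 1.05  0.6  -0.29  0.02 -0.66  0.64]
```

```bash
python3 -m creep '[{"tx":0,"ty":0,"tz":0,"twist":0},{"tx":0,"ty":0,"tz":0,"twist":0},{"tx":0,"ty":0,"tz":0,"twist":0},{"tx":0,"ty":0,"tz":0,"twist":0},{"tx":0,"ty":0,"tz":0,"twist":0},{"tx":0,"ty":0,"tz":0,"twist":0}]' -1 28; python3 -c "
from h import *
st(); snap('wrist','w6.png')"
```

```text
clock: 10.95
ee_pos: [0.4387, 0.4325, 0.0052]
orientation: [0.749, -0.662, 0.002, -0.014]
ft_force: [-1.9, -2.9, 5.6]
width: 0.0398
t 10.95 pos [0.4387 0.4325 0.0052] crate [-0.1482  0.0346  0.0052] F [-1.9 -2.9  5.6] w 0.0398 yawx -82.89 q [ 1.05  0.6  -0.29  0.02 -0.66  0.64]
```

View pics/w6.png

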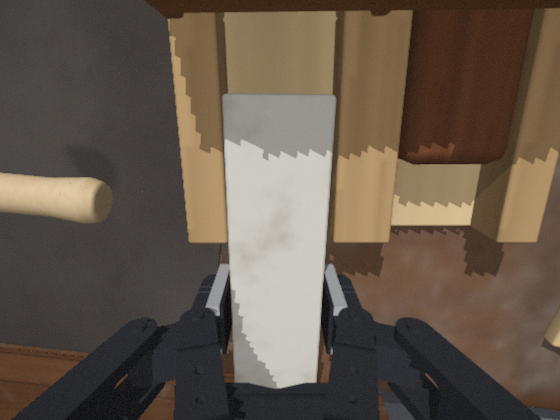

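Gripped at 39.8 mm. I'll lift and carry it high over the rest.

```bash
python3 -m creep '[{"tx":0,"ty":2,"tz":-6,"twist":0},{"tx":0,"ty":6,"tz":-20,"twist":0},{"tx":0,"ty":10,"tz":-45,"twist":0},{"tx":0,"ty":12,"tz":-75,"twist":0},{"tx":0,"ty":12,"tz":-100,"twist":0},{"tx":0,"ty":12,"tz":-120,"twist":0},{"tx":0,"ty":12,"tz":-125,"twist":0}]'; python3 -c "
from h import *
rel([.5095,.2485,.13]); snap('wrist','w7.png');snap('scene','s7.png')"
```

```text
clock: 11.88
ee_pos: [0.424, 0.4295, 0.1317]
orientation: [0.75, -0.662, 0.002, -0.016]
ft_force: [-0.3, -1.1, -4.8]
width: 0.0395
t 11.88 pos [0.424  0.4295 0.1317] crate [-0.1631  0.0335  0.1317] F [-0.3 -1.1 -4.8] w 0.0395 yawx -82.87 q [ 1.07  0.42 -0.21  0.01 -0.91  0.62]
tool shift [ 1.902e+02 -6.240e+01 -1.000e-01]
```

View pics/s7.png

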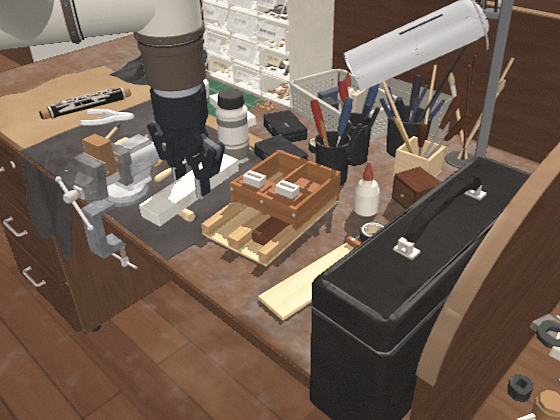

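View pics/w7.png

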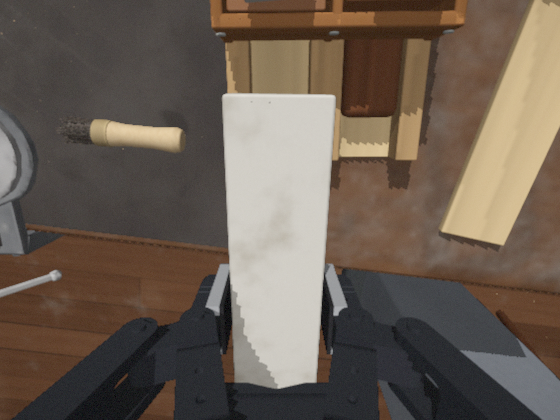

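The stone is held firmly and level, all towers are standing, and the way across is clear.

```bash
python3 -m creep '[{"tx":20,"ty":0,"tz":0,"twist":1},{"tx":50,"ty":-5,"tz":0,"twist":3},{"tx":80,"ty":-15,"tz":0,"twist":5},{"tx":110,"ty":-30,"tz":0,"twist":7.5},{"tx":145,"ty":-45,"tz":0,"twist":10},{"tx":175,"ty":-57,"tz":0,"twist":12},{"tx":188,"ty":-62,"tz":0,"twist":12.7},{"tx":190,"ty":-62.4,"tz":0,"twist":12.7},{"tx":190,"ty":-62.4,"tz":0,"twist":12.7}]'; python3 -c "
from h import *
rel([.5095,.2485,.03]); snap('wrist','w8.png');snap('scene','s8.png');snap('top','t8.png')"
```

```text
clock: 13.1
ee_pos: [0.5087, 0.2482, 0.1284]
orientation: [-0.672, 0.741, -0.0, 0.014]
ft_force: [0.3, 0.1, -3.9]
width: 0.0398
t 13.1 pos [0.5087 0.2482 0.1284] crate [-0.1015 -0.1569  0.1284] F [ 0.3  0.1 -3.9] w 0.0398 yawx -95.57 q [ 0.74  0.37 -0.3   0.   -0.87  0.73]
tool shift [ 1.7  1.2 98.4]
```

View pics/s8.png

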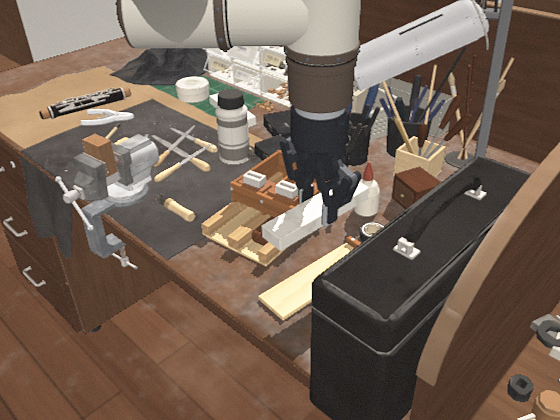

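View pics/w8.png

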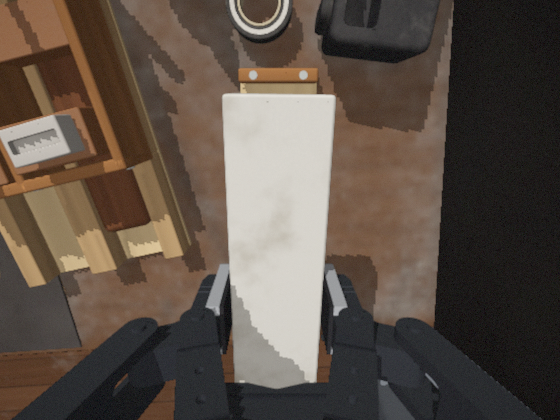

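View pics/t8.png

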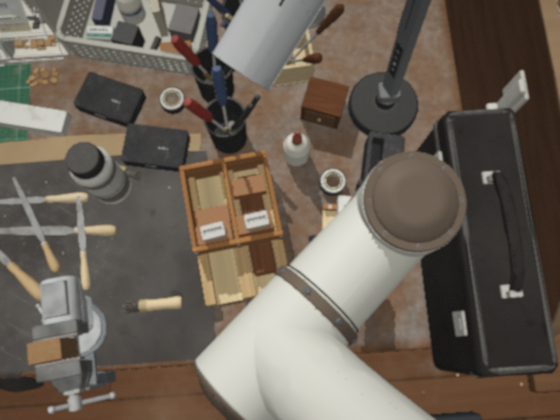

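```bash
python3 - <<'E'
from h import *
c=vision.read_camera('wrist')
for u,v,z in[(240,82,.019),(317,83,.019),(240,69,.019),(318,69,.019)]: print(ray(c,u,v,z).round(4))
E
python3 -m creep '[{"tx":0,"ty":0,"tz":30,"twist":0},{"tx":1,"ty":0,"tz":60,"twist":0},{"tx":1,"ty":0,"tz":85,"twist":0},{"tx":1.5,"ty":1,"tz":100,"twist":0},{"tx":1.5,"ty":1,"tz":108,"twist":0},{"tx":1.5,"ty":1,"tz":110,"twist":0}]'; python3 -c "
from h import *
st(); snap('wrist','w9.png');snap('scene','s9.png')"
```

```text
[0.609  0.2688 0.019 ]
[0.6029 0.2135 0.019 ]
[0.6176 0.2677 0.019 ]
[0.6122 0.2122 0.019 ]
clock: 14.05
ee_pos: [0.5102, 0.2498, 0.0188]
orientation: [-0.672, 0.74, -0.001, 0.015]
ft_force: [0.8, 1.6, -4.2]
width: 0.0391
t 14.05 pos [0.5102 0.2498 0.0188] crate [-0.0998 -0.1556  0.0188] F [ 0.8  1.6 -4.2] w 0.0391 yawx -95.49 q [ 0.74  0.52 -0.4   0.   -0.62  0.73]
```

View pics/s9.png

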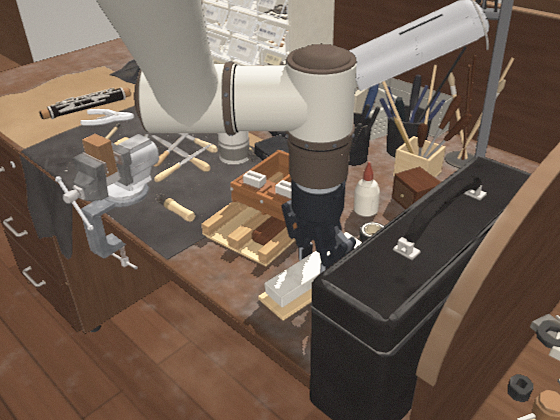

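View pics/w9.png

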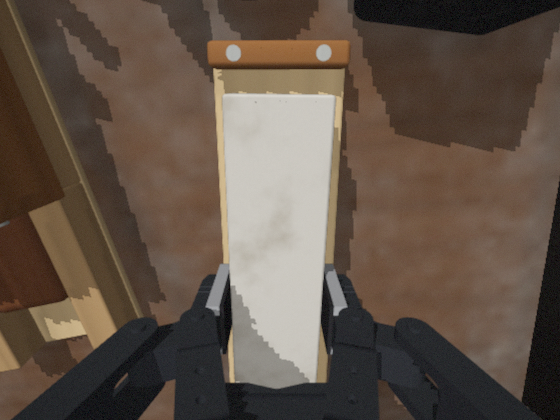

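```bash
python3 -m creep '[{"tx":0,"ty":0,"tz":4,"twist":0},{"tx":0,"ty":0,"tz":7,"twist":0},{"tx":0,"ty":-2,"tz":7.5,"twist":0},{"tx":0,"ty":-4,"tz":7.5,"twist":0},{"tx":0,"ty":-6,"tz":7.5,"twist":0},{"tx":0,"ty":-7,"tz":7.5,"twist":0}]'; python3 -c "
from h import *
st(); snap('wrist','w10.png')"
```

```text
clock: 14.9
ee_pos: [0.5178, 0.2493, 0.012]
orientation: [-0.672, 0.74, -0.001, 0.015]
ft_force: [-0.1, -0.7, -2.5]
width: 0.0396
t 14.9 pos [0.5178 0.2493 0.012 ] crate [-0.0923 -0.157   0.012 ] F [-0.1 -0.7 -2.5] w 0.0396 yawx -95.51 q [ 0.73  0.54 -0.39  0.   -0.62  0.74]
```

View pics/w10.png

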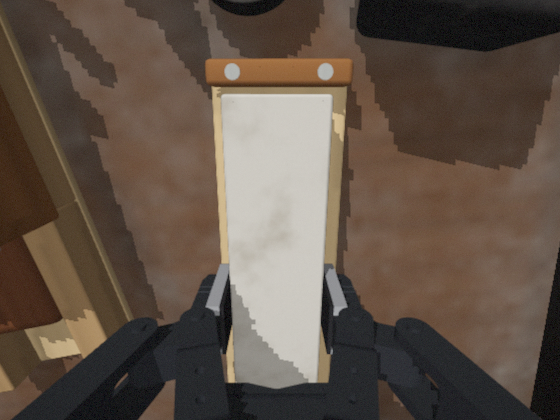

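```bash
python3 -m creep '[{"tx":0.5,"ty":-1,"tz":0.5,"twist":0},{"tx":0.5,"ty":-2.5,"tz":0.5,"twist":0},{"tx":0.7,"ty":-4,"tz":0.5,"twist":0},{"tx":0.7,"ty":-5,"tz":0.5,"twist":0}]'; python3 -c "
from h import *
st(); snap('wrist','w11.png')"
```

```text
clock: 15.45
ee_pos: [0.5209, 0.2478, 0.0112]
orientation: [-0.672, 0.74, 0.0, 0.014]
ft_force: [-8.2, 3.0, 0.4]
width: 0.0396
t 15.45 pos [0.5209 0.2478 0.0112] crate [-0.0894 -0.1589  0.0112] F [-8.2  3.   0.4] w 0.0396 yawx -95.53 q [ 0.72  0.54 -0.38 -0.   -0.62  0.75]
```

View pics/w11.png

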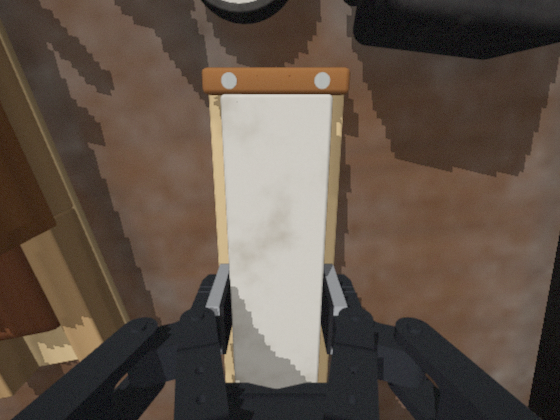

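The far end is against the stop, with 8 N reaction, and the board is carrying the weight. Releasing and going straight up.

```bash
python3 -m creep '[{"tx":0,"ty":0,"tz":1,"twist":0},{"tx":0,"ty":0,"tz":1,"twist":0}]' ; python3 -m creep '[{"tx":0,"ty":0,"tz":0,"twist":0},{"tx":0,"ty":0,"tz":0,"twist":0},{"tx":0,"ty":0,"tz":0,"twist":0},{"tx":0,"ty":0,"tz":0,"twist":0}]' 1 28; python3 -m creep '[{"tx":0,"ty":0,"tz":-15,"twist":0},{"tx":0,"ty":0,"tz":-40,"twist":0},{"tx":0,"ty":0,"tz":-80,"twist":0},{"tx":0,"ty":0,"tz":-110,"twist":0},{"tx":0,"ty":0,"tz":-110,"twist":0}]'; python3 -c "
from h import *
st(); snap('wrist','w12.png');snap('scene','s12.png')"
```

```text
clock: 15.75
ee_pos: [0.5211, 0.2479, 0.0102]
orientation: [-0.672, 0.74, 0.0, 0.014]
ft_force: [-1.0, 0.7, -1.6]
width: 0.0393
clock: 16.25
ee_pos: [0.5213, 0.248, 0.0104]
orientation: [-0.672, 0.74, -0.0, 0.014]
ft_force: [-0.2, -0.3, 0.6]
width: 0.0856
clock: 16.88
ee_pos: [0.5206, 0.2471, 0.1244]
orientation: [-0.672, 0.74, -0.0, 0.018]
ft_force: [0.1, 0.3, -0.6]
width: 0.0855
t 16.88 pos [0.5206 0.2471 0.1244] crate [-0.0898 -0.1595  0.1244] F [ 0.1  0.3 -0.6] w 0.0855 yawx -95.49 q [ 0.72  0.39 -0.28  0.   -0.86  0.75]
```

View pics/w12.png

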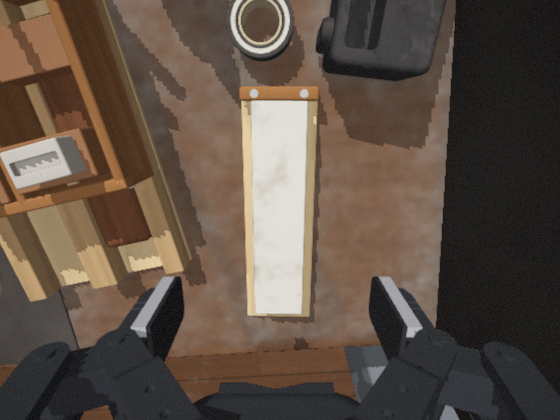

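View pics/s12.png

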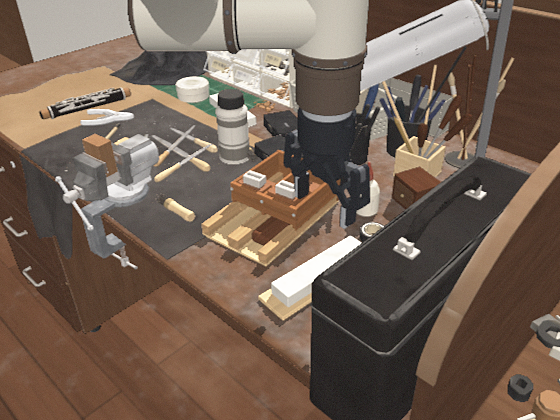

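```bash
python3 - <<'E'
from h import *
c=vision.read_camera('wrist')
g=c['pixels'].astype(int)
print([g[r,280].tolist() for r in range(84,106)]); print([g[r,280].tolist() for r in range(308,320)])
far=[ray(c,u,100,.030) for u in(251,309)];near=[ray(c,u,314,.030) for u in (254,303)]
stop=[ray(c,u,98.5,.019) for u in(242,317)]; fr=[ray(c,u,316.5,.008) for u in(247,310)]
for n,a in zip(['far','near','stop','front'],[far,near,stop,fr]): print(n,[p.round(4) for p in a],((a[0]+a[1])/2).round(4))
f,n=sum(far)/2,sum(near)/2; s,b=sum(stop)/2,sum(fr)/2
print('len',np.linalg.norm(f-n),'board to stop',np.linalg.norm((s-b)[:2])); e=(s-b);e[2]=0;e/=np.linalg.norm(e);l=np.array([-e[1],e[0],0])
print('gap',(s-f)@e,'lat',((f+n)/2-b)@l,'yaw',np.arctan2((f-n)@l,(f-n)@e))
E
python3 - <<'E'
import cv2
i=cv2.imread('pics/s12.png')[130:330,190:390]; cv2.imwrite('pics/s12z.png',cv2.resize(i,None,fx=3,fy=3,interpolation=cv2.INTER_CUBIC))
E
```

```text
[[80, 130, 183], [80, 128, 180], [77, 126, 178], [77, 124, 174], [77, 122, 174], [72, 119, 171], [73, 118, 169], [72, 118, 168], [72, 119, 166], [66, 113, 163], [66, 106, 155], [57, 90, 132], [67, 86, 115], [203, 210, 214], [223, 230, 233], [214, 222, 226], [213, 221, 224], [216, 222, 225], [214, 220, 224], [215, 221, 225], [215, 221, 225], [214, 221, 225]]
[[213, 220, 223], [214, 221, 224], [214, 220, 224], [213, 221, 223], [216, 223, 226], [181, 192, 198], [117, 147, 164], [100, 130, 151], [71, 90, 109], [59, 69, 90], [64, 74, 92], [64, 75, 92]]
far [array([0.6055, 0.2577, 0.03  ]), array([0.6017, 0.2185, 0.03  ])] [0.6036 0.2381 0.03  ]
near [array([0.4364, 0.2756, 0.03  ]), array([0.4331, 0.2346, 0.03  ])] [0.4347 0.2551 0.03  ]
stop [array([0.6074, 0.265 , 0.019 ]), array([0.6023, 0.212 , 0.019 ])] [0.6049 0.2385 0.019 ]
front [array([0.419 , 0.2861, 0.008 ]), array([0.4144, 0.2283, 0.008 ])] [0.4167 0.2572 0.008 ]
len 0.1697043572294913 board to stop 0.18908197689195327
gap 0.0012158224168310075 lat -0.000401587518567173 yaw -0.0013182308141363543
```

View pics/s12z.png

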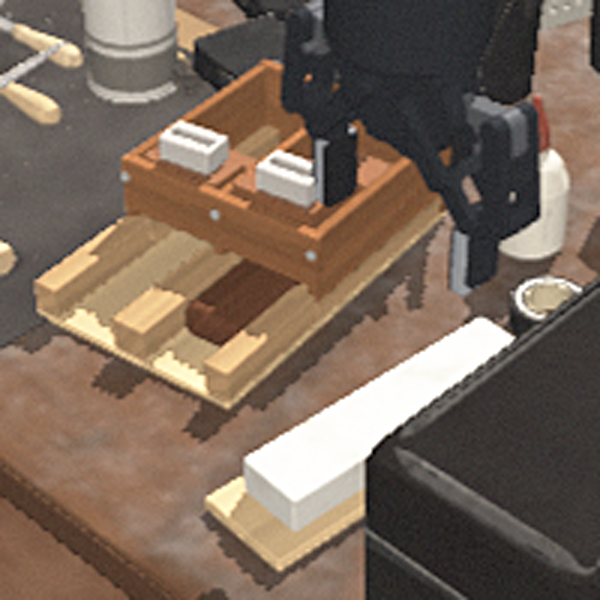

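The close-up shows the stone flat on the rest, both towers three high and level, and the bar in its place. Handing in.

```bash
python3 -c "
from bench import job
print(job.close_job())"
```

```text
the job is handed in; nothing more can be done
None
```

The stone is out of the crate and lying flat and lengthwise on the rest, up against the stop. The job was handed in at about 17 s of the 69 s allowed, and no verdict was reported.

**What I did:** I drew the stone out with three fingertip strokes. The wrist readings taken in the strokes were 9–15 N of downward force. I gripped it near its centre at 28 N beyond the apron, carried it over the crate and lowered it onto the rest. I slid it forward until the stop pushed back with 8 N, then released it and raised the gripper clear.

**Last checks, from the cameras:**

| Check | Measured | Allowed |
|---|---|---|
| Gap between the stone's far end and the stop | about 1 mm | 7 mm |
| Off centre across the rest | about 0.4 mm | 11 mm |
| Angle to the rest | about 0.001 rad | 0.1 rad |

- **On the way:** the camera put the stone's centre about 147 mm in front of the crate's origin, against the 130 mm needed, and both towers were standing.
- **Towers and bar:** in the final picture both towers stand three high and level. The bar looks unmoved, but I judged that by eye and did not measure it.
- **Disagreement:** my stone length readings came out at 168–170 mm against the true 172 mm, roughly the 2 mm error expected of the cameras.

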